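Unscrew the knurled ring of a hold-down and swing its strap off the box

ROBOT

A 7-joint arm with a two-finger parallel gripper is mounted at the origin on a cart in front of the work surface, level with it; the furniture and walls round the work are solid. World frame = base frame: x ahead of the robot, y to its left, z up, the work surface at z = 0. Lengths are in m, angles in rad, forces in N, time in s.
With the tool pointing down it reaches from about 0.425 to 1.025 m from the base axis. Payload 9.4 kg.
Tool frame: the origin (TCP) lies midway between the tips of the shut fingers; the grasp point (between the pads) lies 19 mm behind it; z points along the fingers, y is the line along which they close (so a half turn about z gives the same grasp; the last joint's range is limited). The gripper opens to 85 mm and grips with 20 to 120 N. Pads are 22 mm wide; open, the fingers measure 114 mm over their backs; the gripper's body (76 mm by 85 mm) begins 54 mm behind the grasp point. The pads swing forward as they close: fully open they stand 13 mm farther back than shut.
Start: joints at [1.162, 0.599, -0.003, 1.599, 0.002, 0.943, -0.08], TCP at [0.236, -0.685, 0.211] pointing down, gripper open.
Joint ranges: [-2.57, 2.57], [-0.35, 1.97], [-1.29, 1.29], [0.11, 2.56], [-1.05, 4.19], [0.11, 1.86], [-2.63, 2.63]. Speed limits (rad/s): [2.22, 2.22, 3.01, 3.01, 3.14, 3.14, 3.14].

INTERFACE

Orientations are given as [roll, pitch, yaw] about the fixed x, y, z axes, in that order (R = Rz(yaw) Ry(pitch) Rx(roll)).
In Python, from rig import status, viewer, order, spotter gives the robot as it stands.
- The arm moves only by the shell command python3 -m creep 'ROWS' [FORCE]. ROWS is JSON, a list of rows, each a list of 3 entries, a list of its own where there are three numbers: the shift along the world's x, y, z in m, then the turn about the world's z in rad, then the finger opening in m, from 0 to 0.0854. A call has 1 to 8 rows; each row shifts and turns the commanded pose from where the row before left it; what a row does not reach is not made up. A row lasts 1/12 s, in which the tool goes at most 41.7 mm and 7.16 degrees, less where a joint would pass 70% of its speed; a pose out of reach is approached as far as the arm can. A call with a gripper value outside its range is refused whole. The fingers move at their own pace and stop on an object; FORCE is the grip in N (left out, the last holds). Time passes only in rows, so rows that do not move let the fingers close. It gives the time, the measured TCP pose, the force, the opening and the grip force at its end, in the units of the state.
- status.observe(): the state, without advancing time (a new reading comes with each control period).
- viewer.read_camera(name): name is "scene" or "side" or "wrist"; returns a dict with "pixels" (400x640x3 uint8, blue, green, red), "mtx" (3x3 intrinsics, pixels), "eye" and "attitude" of the camera in the world. Camera axes: x right, y up, looking along -z (the intrinsics and any distortion apply to the point x, -y, -z); pixel columns grow to the right and rows downward; lengths in m; the calibration is good to about 2 mm. A picture is of the moment at which its call begins. There is no depth.
- order.close_job(): hands the job in; it is judged then, once.
Trained networks look in a picture, given as the dict that the camera call returned (one of the last four; its "shot" number tells which), for a name from the list of things; names that differ only in an ending like _2 or _b are one class to them, and where a whole thing is asked for, a point or a joint stands for the part that bears it (a point fixed in the world has none). Each returns a list of dicts, best first, with "confidence" (0 to 1); they miss things now and then, are a little off and sometimes report something else, mostly with a low value. They report only what shows in the picture. A call takes as long as a camera call.
- spotter.search_frame(picture, target): "location" ([x, y, z] in m, in the coordinates of the camera as it stood for that picture, good to about 4 mm: the middle of the surface that is visible of it).
- spotter.trace(picture, target): "mask" (400x640 bool, what is visible of it).
The state is a dict: "t": time; "joint_positions": joint angles; "joint_velocities": joint speeds; "joint_torque": joint torques, N m; "tcp_pos": TCP position; "eef_rot": TCP orientation; "force": force on the tool from outside, world axes, zero at the start; "wrist_torque": the same for the moment, N m; "width": opening from 0.0 (shut) to 1.0 (fully open); "gripper_force": force on a finger pad.
Only numpy, scipy, OpenCV 4.12 (cv2) and the standard library are available. Lean on these libraries where they do the work, as an engineer would, in place of code of your own. Each camera call takes 0.05 s, during which the arm holds its last target. There are 200 camera calls.

TASK

Loosen the hold-down on the small black converter box: with a fingertip rolled along the rim, turn the knurled black ring anticlockwise (seen from above) until its yellow mark meets the red line on the stud for the second time, and stop there. Then, with the ring left there, push the orange pin anticlockwise so that the blue strap swings right off the box and no part of it is over the box. Only touch and push: the box stays in its place on the plate, and the things around stay where they are.

Things in the scene. Friction and masses are not known exactly. Their poses are not given: they have to be found in the camera images.
- fixture: fixed hold-down fixture: aluminium plate 112 (x) x 198 (y) x 8 mm, lying on the bench. Origin on the bench at the foot of its upright stud; the stud is the common axis of ring and strap. Its own +y points from the stud to the clamped box (plate from y -56 to +142 mm), z up. The steel stud ends 79 mm above the bench; a fixed red line on its end face points along the fixture's -y
- ring (a joint): turn of the black, coarsely knurled ring about the stud, rad, growing anticlockwise seen from above. At 0 it is screwed tight and its yellow mark meets the red line on the stud; 6.283 is the first time it meets it again, 12.566 the second. It starts at 0.6 to 2.4. The ring turns with light friction (0.06 N m) and stays where left, rises 2 mm a turn, and stops at 18.85
- ring_centre (a point): centre of the ring's top face, on the stud's axis. The ring is 92 mm across its ridges (too wide to grip) and 20 mm high, its rim from 50 to 70 mm above the bench when tight. The rim has 12 rounded ridges of 5 mm radius, 30 degrees apart, the valleys between them 7 mm deep. A fingertip held against the rim, its end about 55 mm above the bench, and moved along or round it pushes the ring about; free space all round at that height but for the strap's pin
- ring_mark (a point): yellow radial mark on the ring's top face, this point 36 mm from the axis; on the fixture's -y side when it meets the red line
- strap (a joint): swing of the blue strap about the stud, rad, growing anticlockwise seen from above; near 0 (0 to 0.12 at the start) it lies along the fixture's +y across the box, above about 0.82 no part of it is over the box, stops at 1.7. It stays where left (friction 0.12 N m). It does not turn with the ring
- strap_pin (a point): top of the orange upright pin near the strap's end, 108 mm from the stud's axis; pin 12 mm thick, its top 70 mm above the bench. The strap is 24 mm wide, its upper face 45 mm above the bench; push the pin sideways with the fingertip's end about 55 mm above the bench
- converter_box: small black converter box, 95 (x) x 68 (y) x 27 mm, loose on the plate between low stops, its top 35 mm above the bench and 1.5 mm below the strap's rubber pad; origin under its middle, 95 mm from the stud along the fixture's +y. Stays in place
- multimeter: orange-edged handheld meter standing on its bail, 213 mm tall, behind the fixture; bystander; origin under its middle
- flux_tub: round white tub with blue lid, 45 mm across, 23 mm high; bystander
- screw_cup_1: clear shallow cup of screws, 58 mm across, 30 mm high; bystander
- vga_adapter: blue connector adapter, 58x34x16 mm; bystander
- screwdriver: orange and black screwdriver lying flat, 178 mm long, 27 mm high; bystander

How it is judged:
By the outcome, as a careful person would: the job done as asked, in the order asked, and still so for the second after the job is handed in, with the robot touching nothing.
It also fails if it takes over 61 s, if anything falls off the work surface, if the arm or the gripper's body presses on something with over 40 N, if the wrist force passes 120 N, or if a joint passes its speed limit or range.

## Working session

There is one attempt and no reset: what is moved stays moved. The work goes in short steps, Python scripts to look and compute and a shell command to move; the robot and the scene stay as the last step left them, time stands still between calls to the robot, and variables do not carry over. Pictures are saved under pics/ and viewed, at most 10 in all, crops included, and the job is handed in when it is done.

```bash
ls; mkdir -p pics
cat > h.py <<'E'
import numpy as np,cv2,json
from rig import status,viewer,order,spotter
from scipy.spatial.transform import Rotation as R
def att(p):
    a=np.array(p["attitude"],float)
    return a if a.shape==(3,3) else (R.from_euler('xyz',a).as_matrix() if a.size==3 else None)
def towld(p,l): return att(p)@np.array(l)+np.array(p["eye"])
def proj(p,w):
    c=att(p).T@(np.array(w)-np.array(p["eye"])); q=np.array(p["mtx"])@np.array([c[0],-c[1],-c[2]]); return q[:2]/q[2]
def onz(p,uv,z):
    d=np.linalg.inv(np.array(p["mtx"]))@np.array([uv[0],uv[1],1.]); d=att(p)@np.array([d[0],-d[1],-d[2]])
    e=np.array(p["eye"]); return e+d*(z-e[2])/d[2]
E
python3 - <<'E'
from h import *
for n in ["scene","side"]:
    p=viewer.read_camera(n); print(n,{k:v for k,v in p.items() if k!="pixels"})
    cv2.imwrite(f"pics/{n}0.png",p["pixels"])
    for t in ["fixture","ring_centre","ring_mark","strap_pin","converter_box","strap"]:
        r=spotter.search_frame(p,t)[:2]
        print(t,[(round(x["confidence"],2),np.round(towld(p,x["location"]),3)) for x in r])
s=status.observe();print(s)
E
```

```text
pics
scene {'mtx': array([[481.02161419,   0.        , 320.5483186 ],
       [  0.        , 481.02161419, 199.35127907],
       [  0.        ,   0.        ,   1.        ]]), 'eye': array([0.21871575, 0.2175345 , 0.77151762]), 'attitude': array([ 0.7470125 ,  0.01077724, -2.47776518]), 'shot': 1}
fixture [(0.91, array([ 0.441, -0.287,  0.045])), (0.26, array([ 0.446, -0.238,  0.04 ]))]
ring_centre [(0.59, array([ 0.452, -0.302,  0.071])), (0.45, array([ 0.757, -0.084,  0.011]))]
ring_mark [(0.76, array([ 0.454, -0.304,  0.067]))]
strap_pin [(0.57, array([ 0.446, -0.239,  0.043]))]
converter_box [(0.6, array([ 0.467, -0.217,  0.033]))]
strap [(0.93, array([ 0.443, -0.246,  0.042])), (0.62, array([ 0.451, -0.307,  0.068]))]
side {'mtx': array([[457.20659316,   0.        , 317.18498467],
       [  0.        , 457.20659316, 197.8051511 ],
       [  0.        ,   0.        ,   1.        ]]), 'eye': array([ 0.55046063, -1.08733318,  0.67443527]), 'attitude': array([ 0.94085509, -0.01265421, -0.0623002 ]), 'shot': 2}
fixture [(0.68, array([ 0.456, -0.331,  0.011]))]
ring_centre [(0.83, array
[... 249 characters left out ...]
oint_positions': array([ 1.16228806,  0.59931347, -0.00248022,  1.59942218,  0.00179043,
        0.94288564, -0.07976405]), 'joint_velocities': array([ 0.00108325, -0.00115601,  0.00200911,  0.00126386, -0.00031085,
        0.00111301,  0.0009709 ]), 'joint_torque': array([-1.39551779e-03, -7.75981879e+01,  1.56264681e+00, -2.58341932e+01,
        1.24196187e-02,  2.09696293e-03, -2.04932519e-05]), 'tcp_pos': array([ 0.2361502 , -0.68545168,  0.21095734]), 'eef_rot': array([-3.14157021e+00,  5.18100233e-05,  3.31844032e-01]), 'force': array([-0.76218592, -0.8365768 ,  0.42695221]), 'wrist_torque': array([0.04805988, 0.04284896, 0.00566455]), 'gripper_force': 0.0, 'width': 0.9980021112583681}
```

Run:
```python
from h import *
a=cv2.imread("pics/scene0.png");b=cv2.imread("pics/side0.png")
S=np.array([0.45,-0.32,0.07])
class P(dict):pass
ps=dict(mtx=[[481.02,0,320.55],[0,481.02,199.35],[0,0,1]],eye=[0.21871575,0.2175345,0.77151762],attitude=[ 0.7470125 ,  0.01077724, -2.47776518])
pb=dict(mtx=[[457.2066,0,317.185],[0,457.2066,197.805],[0,0,1]],eye=[ 0.55046063, -1.08733318,  0.67443527],attitude=[ 0.94085509, -0.01265421, -0.0623002 ])
out=[]
for im,p in((a,ps),(b,pb)):
    u,v=proj(p,S).astype(int);print(u,v)
    x0=max(0,min(u-100,440));y0=max(0,min(v-75,250));print(x0,y0)
    out.append(cv2.resize(im[y0:y0+150,x0:x0+200],None,fx=4,fy=4,interpolation=cv2.INTER_CUBIC))
cv2.imwrite("pics/c0.png",out[0]);cv2.imwrite("pics/c1.png",out[1])
```

```text
404 231
304 156
243 216
143 141
```

View pics/c0.png

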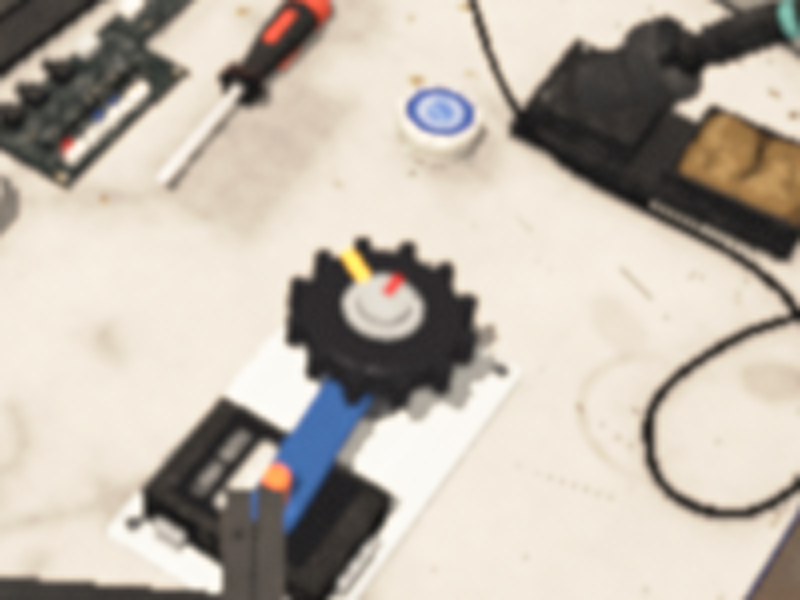

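View pics/c1.png

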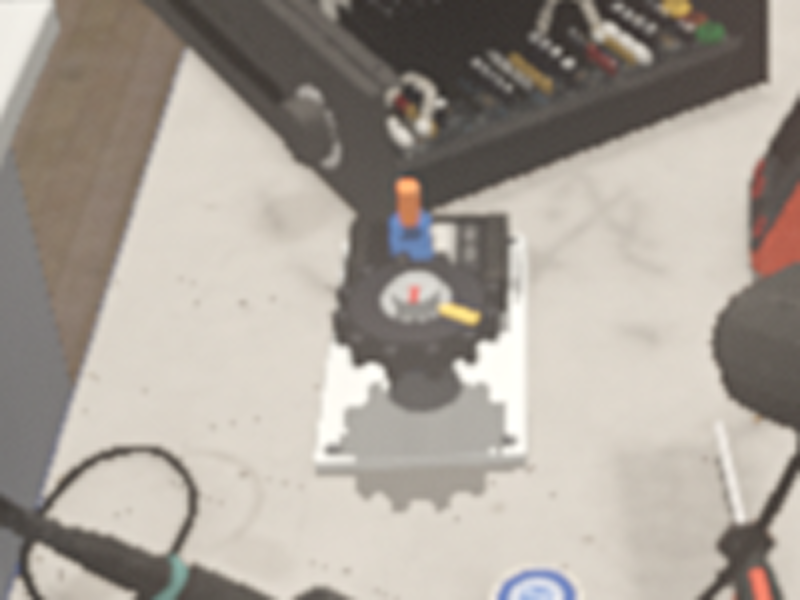

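View pics/side0.png

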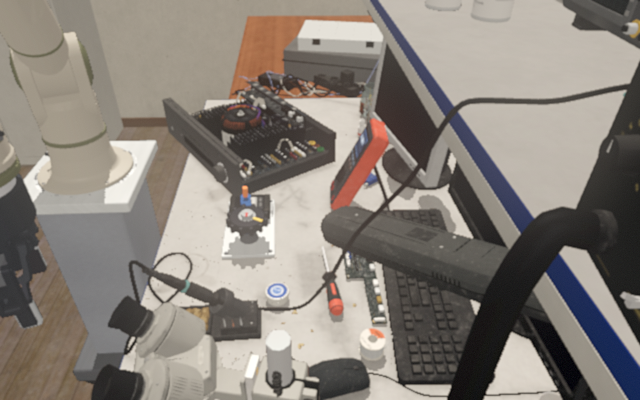

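```bash
cat >> h.py <<'E'
ps=dict(mtx=[[481.02,0,320.55],[0,481.02,199.35],[0,0,1]],eye=[0.21871575,0.2175345,0.77151762],attitude=[ 0.7470125 ,  0.01077724, -2.47776518])
pb=dict(mtx=[[457.2066,0,317.185],[0,457.2066,197.805],[0,0,1]],eye=[ 0.55046063, -1.08733318,  0.67443527],attitude=[ 0.94085509, -0.01265421, -0.0623002 ])
E
python3 - <<'E'
from h import *
A=lambda x,y,z:onz(ps,(304+x/4,156+y/4),z)[:2].round(4)
B=lambda x,y,z:onz(pb,(143+x/4,141+y/4),z)[:2].round(4)
print("stud",A(383,298,.079),B(416,292,.079))
print("red out/in",A(400,277,.079),A(388,292,.079),B(414,286,.079),B(413,302,.079))
print("mark",A(356,266,.0705),B(460,313,.0705),"ends",A(346,253,.0705),A(366,280,.0705),B(442,306,.0705),B(478,319,.0705))
print("pin",A(277,472,.07),B(408,183,.07))
print("plate corner",A(518,372,.008),A(110,530,.008),B(318,462,.008),B(525,460,.008))
# case panel near corner, base and look: back-project at several z
for z in (0,.1): print("case bottom",B(360,210,z), A(230,495,z),A(285,490,z))
p=viewer.read_camera("wrist");cv2.imwrite("pics/w0.png",p["pixels"]);print(p["eye"],p["attitude"])
E
```

```text
stud [ 0.4553 -0.3102] [ 0.4578 -0.3236]
red out/in [ 0.4557 -0.3258] [ 0.4554 -0.3147] [ 0.4565 -0.3184] [ 0.4568 -0.332 ]
mark [ 0.4786 -0.3256] [ 0.4806 -0.3317] ends [ 0.4867 -0.3296] [ 0.4703 -0.3212] [ 0.4709 -0.3253] [ 0.4902 -0.3372]
pin [ 0.4435 -0.2061] [ 0.4456 -0.2094]
plate corner [ 0.4023 -0.3647] [ 0.5066 -0.17  ] [ 0.4045 -0.3749] [ 0.5126 -0.3787]
case bottom [ 0.4052 -0.1365] [ 0.4763 -0.224 ] [ 0.4573 -0.2422]
case bottom [ 0.4267 -0.2775] [ 0.4429 -0.1668] [ 0.4264 -0.1826]
[ 0.30726431 -0.66103092  0.37308479] [-3.00815216e-01 -1.08780991e-04 -1.23978576e+00]
```

View pics/w0.png

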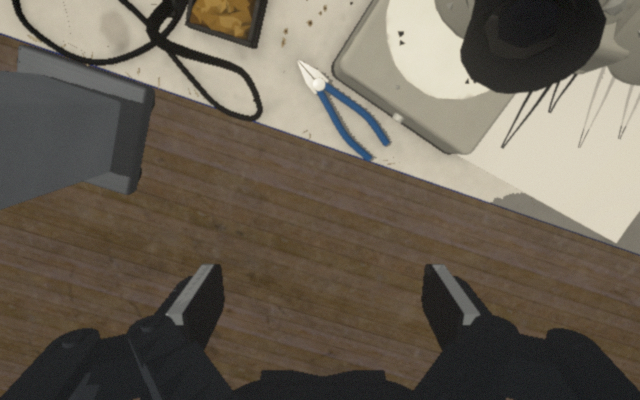

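View pics/scene0.png

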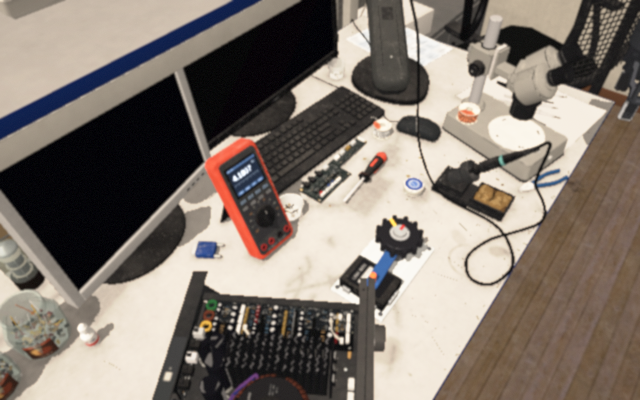

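```bash
python3 -m creep '[[[0,0.02,0.03],0,0],[[0.012,0.03,0.01],0,0],[[0.014,0.03,0],0,0],[[0.014,0.03,0],0,0],[[0.014,0.03,0],0,0],[[0.014,0.03,0],0,0],[[0.014,0.03,0],0,0],[[0.014,0.03,0],0,0]]' 40
python3 -m creep '[[[0.014,0.03,0],0,0],[[0.014,0.03,0],0,0],[[0.014,0.03,0],0,0],[[0.014,0.02,0],0,0],[[0.014,0.01,0],0,0],[[0.006,0.007,0],0,0],[[0,0,0],0,0],[[0,0,0],0,0]]'
python3 - <<'E'
from h import *
p=viewer.read_camera("wrist");cv2.imwrite("pics/w1.png",p["pixels"]);np.savez("w1.npz",**{k:p[k] for k in("mtx","eye","attitude")})
for t in ["ring_centre","ring_mark","strap_pin","converter_box","strap"]:
    r=spotter.search_frame(p,t)[:2]; print(t,[(round(x["confidence"],2),np.round(towld(p,x["location"]),3)) for x in r])
E
```

```text
t: 1.42
tcp_pos: [0.3326, -0.454, 0.2512]
eef_rot: [3.141, -0.0, 0.332]
force: [1.1, 0.0, -0.3]
width: -0.003
gripper_force: 0.0
t: 2.08
tcp_pos: [0.4078, -0.3289, 0.251]
eef_rot: [3.141, 0.0, 0.332]
force: [-0.5, 0.5, 0.9]
width: -0.003
gripper_force: 0.0
ring_centre [(0.92, array([ 0.46 , -0.31 ,  0.068]))]
ring_mark [(0.96, array([ 0.461, -0.314,  0.071]))]
strap_pin []
converter_box [(0.97, array([ 0.464, -0.219,  0.035])), (0.28, array([ 0.463, -0.31 ,  0.068]))]
strap [(0.91, array([ 0.447, -0.235,  0.044]))]
```

View pics/w1.png

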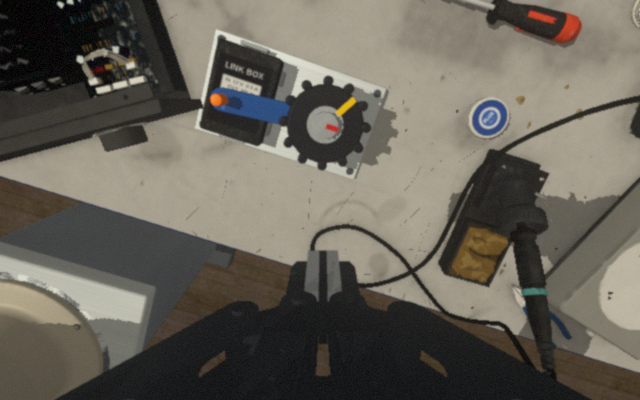

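Run:
```python
from h import *
im=cv2.imread("pics/w1.png");p=dict(np.load("w1.npz"));print(p["mtx"][0,0])
q=viewer.read_camera("wrist");print(q["eye"]-p["eye"])
for t in ["ring_centre","ring_mark"]:
    r=spotter.trace(q,t)
    if r:
        m=r[0]["mask"].astype(np.uint8);print(t,r[0]["confidence"],m.sum())
        n,l,st,ce=cv2.connectedComponentsWithStats(m);k=1+np.argmax(st[1:,4]);c=max(cv2.findContours((l==k).astype(np.uint8),0,1)[0],key=cv2.contourArea)[:,0]
        for z in(.0705,.0505):
            w=np.array([onz(p,u,z)[:2] for u in c])*1000
            print(z,cv2.minEnclosingCircle(w.astype(np.float32)))
W=lambda u,v,z:onz(p,(u,v),z)[:2].round(4)
hsv=cv2.cvtColor(im,cv2.COLOR_BGR2HSV)
def cen(lo,hi,box):
    x0,y0,x1,y1=box;m=cv2.inRange(hsv,lo,hi)[y0:y1,x0:x1];ys,xs=np.nonzero(m);return xs.mean()+x0,ys.mean()+y0,len(xs)
r1=cen((0,120,100),(12,255,255),(315,115,350,140));r2=cen((170,120,100),(180,255,255),(315,115,350,140)) if 0 else None
y=cen((18,120,120),(35,255,255),(325,85,370,125));o=cen((3,130,120),(18,255,255),(205,85,235,115))
print(r1,y,o)
print("red",W(*r1[:2],.079),"mark",W(*y[:2],.0705),"pin",W(*o[:2],.069),"studtop",W(323,125,.079))
c=[W(388,93,.008),W(356,179,.008),W(195,127,.008),W(215,30,.008)];print(c)
a=c[2]-c[1];b=c[3]-c[0];print(np.hypot(*a),np.hypot(*b),np.arctan2(-a[0],a[1]),np.arctan2(-b[0],b[1]))
print(status.observe()["joint_positions"])
a=cv2.resize(im[80:190,180:400],None,fx=3.6,fy=3.6,interpolation=cv2.INTER_CUBIC);cv2.imwrite("pics/w1c.png",a)
```

```text
341.2353026301219
[-3.20186360e-04 -5.32493880e-04 -2.87054107e-05]
ring_centre 0.69 4851
0.0705 ((455.8719482421875, -314.1011047363281), 45.28829574584961)
0.0505 ((454.5230407714844, -314.6681823730469), 47.932777404785156)
ring_mark 0.97 5126
0.0705 ((456.3671875, -313.9635925292969), 45.7346305847168)
0.0505 ((455.04730224609375, -314.5226135253906), 48.40507125854492)
(np.float64(331.77611940298505), np.float64(127.58208955223881), 67) (np.float64(345.7083333333333), np.float64(106.1547619047619), 168) (np.float64(217.8284023668639), np.float64(99.37869822485207), 169)
red [ 0.4558 -0.3218] mark [ 0.4787 -0.3282] pin [ 0.4444 -0.2096] studtop [ 0.4553 -0.3131]
[array([ 0.5075, -0.3728]), array([ 0.4026, -0.3737]), array([ 0.3998, -0.175 ]), array([ 0.5068, -0.1728])]
0.19871972725424117 0.20000122499624848 0.014090662743947331 0.0034999857084379903
[ 0.62762883  0.31183706 -0.07486426  2.00788819  0.03144175  0.82295567
 -0.70473301]
```

View pics/w1c.png

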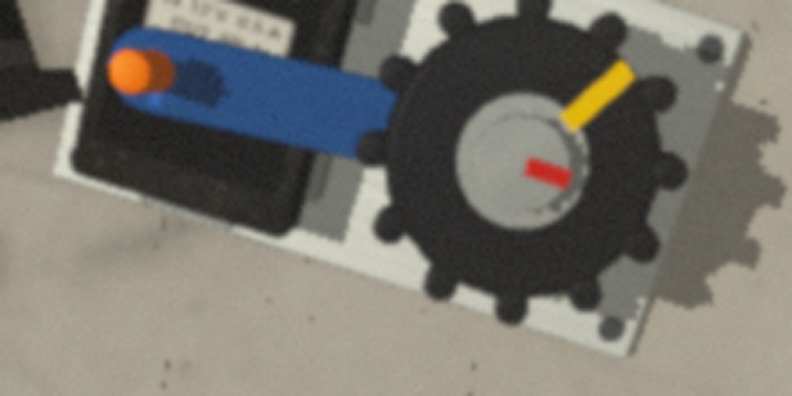

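```bash
python3 -m creep '[[[0.001,0.0065,-0.011],-0.115,0],[[0.001,0.0065,-0.011],-0.115,0],[[0.001,0.0065,-0.011],-0.115,0],[[0.001,0.0065,-0.011],-0.115,0],[[0.001,0.0065,-0.011],-0.115,0],[[0.001,0.0065,-0.011],-0.115,0],[[0.001,0.0065,-0.011],-0.115,0],[[0.001,0.0065,-0.011],-0.115,0]]'
python3 -m creep '[[[0.001,0.0065,-0.011],-0.115,0],[[0.001,0.0065,-0.011],-0.115,0],[[0.001,0.0065,-0.011],-0.115,0],[[0,0.0065,-0.01],-0.114,0],[[0,0,0],0,0],[[0,0,0],0,0]]'
python3 - <<'E'
from h import *
s=status.observe();print(s["joint_positions"].round(2),s["force"].round(1),s["tcp_pos"].round(4),s["eef_rot"])
p=viewer.read_camera("wrist");cv2.imwrite("pics/w2.png",p["pixels"])
p=viewer.read_camera("scene");im=p["pixels"];cv2.imwrite("pics/s2.png",im)
E
```

```text
t: 3.2
tcp_pos: [0.4162, -0.2763, 0.1625]
eef_rot: [3.141, -0.0, -0.594]
force: [0.4, -0.4, -0.0]
width: -0.0
gripper_force: 0.0
t: 3.7
tcp_pos: [0.4191, -0.2503, 0.1198]
eef_rot: [3.141, 0.001, -1.043]
force: [0.4, -0.7, 0.1]
width: 0.001
gripper_force: 0.0
[ 0.25  0.47  0.24  2.23 -0.25  0.46 -1.93] [ 0.4 -0.7  0.1] [ 0.4191 -0.2503  0.1198] [ 3.14067339e+00  7.49779029e-04 -1.04288978e+00]
```

View pics/w2.png

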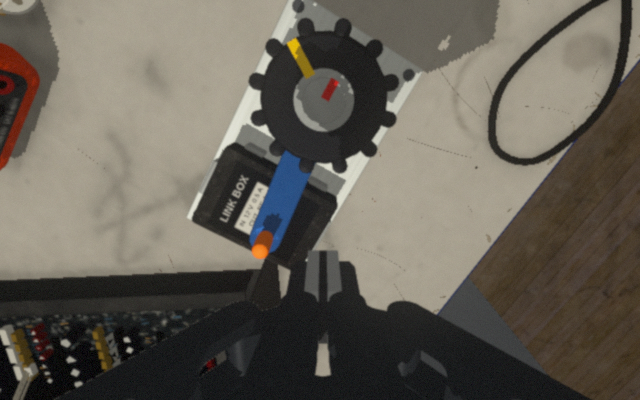

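Run:
```python
from h import *
p=dict(np.load("w1.npz"))
for z in (0,.03,.06,.08,.1,.12):print(z,onz(ps,(361,280),z)[:2].round(3),onz(ps,(374,280),z)[:2].round(3),onz(p,(150,0),z)[:2].round(3),onz(p,(188,97),z)[:2].round(3),onz(p,(203,105),z)[:2].round(3),onz(pb,(165,100),z)[:2].round(3),onz(pb,(233,193),z)[:2].round(3))
a=cv2.imread("pics/s2.png");cv2.imwrite("pics/s2c.png",cv2.resize(a[180:330,300:500],None,fx=4,fy=4,interpolation=cv2.INTER_CUBIC))
```

```text
0 [ 0.477 -0.223] [ 0.457 -0.238] [ 0.513 -0.098] [ 0.429 -0.157] [ 0.426 -0.176] [0.119 0.441] [ 0.405 -0.134]
0.03 [ 0.467 -0.206] [ 0.448 -0.22 ] [ 0.511 -0.113] [ 0.433 -0.168] [ 0.43  -0.185] [0.138 0.373] [ 0.411 -0.177]
0.06 [ 0.457 -0.189] [ 0.439 -0.203] [ 0.508 -0.128] [ 0.436 -0.179] [ 0.434 -0.194] [0.158 0.305] [ 0.418 -0.219]
0.08 [ 0.45  -0.177] [ 0.433 -0.191] [ 0.506 -0.138] [ 0.439 -0.186] [ 0.436 -0.201] [0.17 0.26] [ 0.422 -0.247]
0.1 [ 0.443 -0.166] [ 0.426 -0.179] [ 0.505 -0.148] [ 0.441 -0.193] [ 0.439 -0.207] [0.183 0.214] [ 0.427 -0.276]
0.12 [ 0.437 -0.154] [ 0.42  -0.167] [ 0.503 -0.158] [ 0.443 -0.2  ] [ 0.441 -0.213] [0.196 0.169] [ 0.431 -0.304]
```

View pics/s2c.png

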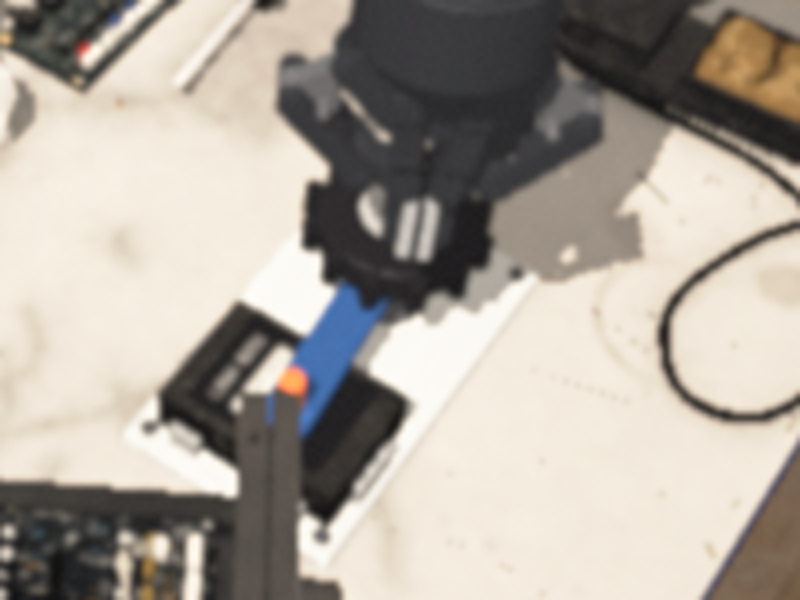

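```bash
python3 -m creep '[[[0,0,-0.022],0,0],[[0,0,-0.022],0,0],[[0,0,-0.02],0,0],[[0.004,-0.007,0],0,0],[[0.004,-0.007,0],0,0],[[0.0015,-0.0026,0],0,0],[[0,0,0],0,0]]'
python3 -m creep '[[[0.0005,-0.0009,0],0,0],[[0,0,0],0,0]]'
python3 -m creep '[[[0.0005,-0.0009,0],0,0],[[0,0,0],0,0]]'
python3 -m creep '[[[0.0005,-0.0009,0],0,0],[[0,0,0],0,0]]'
```

```text
t: 4.38
tcp_pos: [0.43, -0.269, 0.0573]
eef_rot: [-3.14, -0.003, -1.048]
force: [-0.1, -0.1, 0.4]
width: 0.001
gripper_force: 0.0
t: 4.55
tcp_pos: [0.4295, -0.2682, 0.0568]
eef_rot: [-3.141, -0.001, -1.047]
force: [0.9, -0.8, -0.3]
width: -0.0
gripper_force: 0.0
t: 4.72
tcp_pos: [0.4299, -0.2688, 0.0564]
eef_rot: [-3.141, -0.0, -1.047]
force: [-0.1, 0.2, -0.4]
width: 0.0
gripper_force: 0.0
t: 4.88
tcp_pos: [0.4303, -0.2698, 0.0561]
eef_rot: [-3.142, -0.0, -1.047]
force: [0.3, 1.1, -0.4]
width: -0.001
gripper_force: 0.0
```

```bash
for i in 1; do python3 -m creep '[[[0.0005,-0.0009,0],0,0],[[0,0,0],0,0]]'
python3 -m creep '[[[0.0005,-0.0009,0],0,0],[[0,0,0],0,0]]'
python3 -m creep '[[[0.0005,-0.0009,0],0,0],[[0,0,0],0,0]]'; done | grep -E "tcp|force:"
python3 - <<'E'
from h import *
p=viewer.read_camera("wrist");cv2.imwrite("pics/w3.png",p["pixels"][60:320,200:440])
a=cv2.resize(p["pixels"][60:320,200:440],None,fx=2.3,fy=2.3,interpolation=cv2.INTER_CUBIC);cv2.imwrite("pics/w3.png",a)
E
```

```text
tcp_pos: [0.4307, -0.2708, 0.0559]
force: [0.3, 0.2, -0.6]
gripper_force: 0.0
tcp_pos: [0.4313, -0.2718, 0.056]
force: [-0.2, 0.2, 0.6]
gripper_force: 0.0
tcp_pos: [0.4318, -0.2726, 0.056]
force: [0.4, 0.2, -0.2]
gripper_force: 0.0
```

View pics/w3.png

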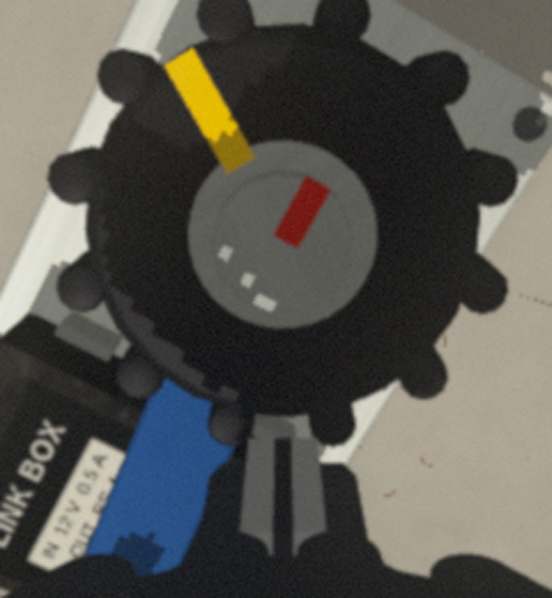

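```bash
cat > tab.py <<'E'
import sys,numpy as np
# x0 y0 cx cy r phi0deg stepdeg n
x,y,cx,cy,r,f,s,n=map(float,sys.argv[1:])
for i in range(int(n)):
    a=np.radians(f+s*(i+1));X=cx+r*np.cos(a);Y=cy+r*np.sin(a)
    dx,dy=round(X-x,4),round(Y-y,4);x+=dx;y+=dy
    print(f"{i+1} [[{dx:g},{dy:g},0],{np.radians(s):.4f},0]", "" if (i+1)%8 else f"-- phi {f+s*(i+1):.1f}")
print(x,y)
E
python3 tab.py .4318 -.2726 .456 -.3155 .050 120 6.6667 36
```

```text
1 [[-0.0057,-0.0028,0],0.1164,0] 
2 [[-0.0044,-0.0037,0],0.1164,0] 
3 [[-0.004,-0.0043,0],0.1164,0] 
4 [[-0.0035,-0.0046,0],0.1164,0] 
5 [[-0.0029,-0.0051,0],0.1164,0] 
6 [[-0.0023,-0.0053,0],0.1164,0] 
7 [[-0.0017,-0.0056,0],0.1164,0] 
8 [[-0.001,-0.0057,0],0.1164,0] -- phi 173.3
9 [[-0.0003,-0.0058,0],0.1164,0] 
10 [[0.0003,-0.0058,0],0.1164,0] 
11 [[0.001,-0.0057,0],0.1164,0] 
12 [[0.0017,-0.0056,0],0.1164,0] 
13 [[0.0023,-0.0053,0],0.1164,0] 
14 [[0.0029,-0.0051,0],0.1164,0] 
15 [[0.0035,-0.0046,0],0.1164,0] 
16 [[0.004,-0.0043,0],0.1164,0] -- phi 226.7
17 [[0.0044,-0.0037,0],0.1164,0] 
18 [[0.0049,-0.0032,0],0.1164,0] 
19 [[0.0052,-0.0026,0],0.1164,0] 
20 [[0.0055,-0.002,0],0.1164,0] 
21 [[0.0056,-0.0013,0],0.1164,0] 
22 [[0.0058,-0.0007,0],0.1164,0] 
23 [[0.0058,-0,0],0.1164,0] 
24 [[0.0058,0.0007,0],0.1164,0] -- phi 280.0
25 [[0.0056,0.0013,0],0.1164,0] 
26 [[0.0055,0.002,0],0.1164,0] 
27 [[0.0052,0.0026,0],0.1164,0] 
28 [[0.0049,0.0032,0],0.1164,0] 
29 [[0.0044,0.0037,0],0.1164,0] 
30 [[0.004,0.0043,0],0.1164,0] 
31 [[0.0035,0.0046,0],0.1164,0] 
32 [[0.0029,0.0051,0],0.1164,0] -- phi 333.3
33 [[0.0023,0.0053,0],0.1164,0] 
34 [[0.0017,0.0056,0],0.1164,0] 
35 [[0.001,0.0057,0],0.1164,0] 
36 [[0.0003,0.0058,0],0.1164,0] 
0.5060000000000001 -0.3155
```

First stroke.

```bash
python3 -m creep '[[[-0.0057,-0.0028,0],0.1164,0],[[-0.0044,-0.0037,0],0.1164,0],[[-0.004,-0.0043,0],0.1164,0],[[-0.0035,-0.0046,0],0.1164,0],[[-0.0029,-0.0051,0],0.1164,0],[[-0.0023,-0.0053,0],0.1164,0],[[-0.0017,-0.0056,0],0.1164,0],[[-0.001,-0.0057,0],0.1164,0]]'
python3 - <<'E'
from h import *
p=viewer.read_camera("wrist")
a=cv2.resize(p["pixels"][60:320,200:440],None,fx=2.3,fy=2.3,interpolation=cv2.INTER_CUBIC);cv2.imwrite("pics/w4.png",a)
s=status.observe();print(s["tcp_pos"].round(4),s["force"].round(1))
E
```

```text
t: 6.1
tcp_pos: [0.4058, -0.3099, 0.056]
eef_rot: [3.142, 0.0, -0.11]
force: [-0.6, -0.2, 0.5]
width: 0.001
gripper_force: 0.0
[ 0.4056 -0.3113  0.056 ] [-0.1 -2.5 -0.5]
```

View pics/w4.png

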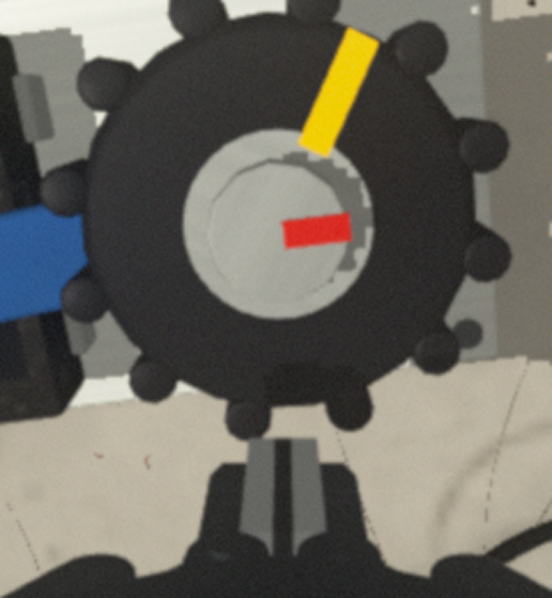

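Run:
```python
from h import *
p=viewer.read_camera("wrist");im=p["pixels"]
# ridge-disc fit: dark top pixels hull; use trace
for t in("ring_centre","ring_mark"):
    r=spotter.trace(p,t)
    if not r: continue
    m=r[0]["mask"].astype(np.uint8);n,l,st,ce=cv2.connectedComponentsWithStats(m);k=1+np.argmax(st[1:,4])
    c=max(cv2.findContours((l==k).astype(np.uint8),0,1)[0],key=cv2.contourArea)[:,0]
    w=np.array([onz(p,u,.0705)[:2] for u in c])*1000
    print(t,cv2.minEnclosingCircle(w.astype(np.float32)))
C=lambda u,v:(200+u/2.3,60+v/2.3)
print("ridges top z .0705:")
pts=[(198,8),(107,82),(65,187),(84,298),(153,379),(248,417),(350,405),(437,352),(487,258),(484,145),(420,48),(314,0)]
w=np.array([onz(p,C(*q),.0703)[:2] for q in pts]);
A=np.c_[2*w,np.ones(len(w))];s=np.linalg.lstsq(A,(w**2).sum(1),rcond=None)[0];print(s[:2],np.sqrt(s[2]+s[:2]@s[:2]))
print("angles",np.degrees(np.arctan2(*(w-s[:2]).T[::-1])).round(1))
print("fixed center disc (278,223)",onz(p,C(278,223),.0703)[:2])
print("tcp px",proj(p,status.observe()["tcp_pos"]), "tip front edge seen",C(283,438))
for z in(.056,.07,.075):print(z,onz(p,C(283,438),z)[:2])
s=status.observe();print(s["tcp_pos"].round(4),s["force"].round(1))
```

```text
ring_centre ((455.773193359375, -314.427734375), 45.344478607177734)
ring_mark ((455.9435729980469, -314.7281799316406), 45.12174987792969)
ridges top z .0705:
[ 0.45574402 -0.31616476] 0.04026656869867922
angles [  14.3   44.2   74.1  104.9  135.1  165.  -164.6 -135.1 -105.3  -74.9
  -44.7  -15. ]
fixed center disc (278,223) [ 0.45594791 -0.31606946]
tcp px [318.60603785 248.9078799 ] tip front edge seen (323.04347826086956, 250.43478260869566)
0.056 [ 0.40493638 -0.31171642]
0.07 [ 0.41145614 -0.31236554]
0.075 [ 0.41378462 -0.31259737]
[ 0.406  -0.3095  0.056 ] [-0.7 -0.1 -0.1]
```

```bash
(python3 -m creep '[[[0,-0.006,0],0.1164,0],[[0.002,0,0],0,0],[[0.002,0,0],0,0],[[0,0,0],0,0]]'
for i in 1; do python3 -m creep '[[[0.001,0,0],0,0],[[0,0,0],0,0]]'
python3 -m creep '[[[0.001,0,0],0,0],[[0,0,0],0,0]]'
python3 -m creep '[[[0.001,0,0],0,0],[[0,0,0],0,0]]'
python3 -m creep '[[[0.001,0,0],0,0],[[0,0,0],0,0]]'; done) | grep -E "tcp|rot|^force:"
```

```text
tcp_pos: [0.4109, -0.315, 0.0559]
eef_rot: [-3.141, -0.0, -0.003]
force: [0.2, -0.3, 0.4]
tcp_pos: [0.4115, -0.3151, 0.056]
eef_rot: [-3.142, -0.0, -0.001]
force: [0.3, 0.3, -0.3]
tcp_pos: [0.4124, -0.3154, 0.056]
eef_rot: [-3.142, -0.0, 0.0]
force: [-0.3, 0.2, 0.0]
tcp_pos: [0.4134, -0.3155, 0.056]
eef_rot: [3.142, -0.0, 0.0]
force: [-0.2, -0.8, -0.5]
tcp_pos: [0.4144, -0.3156, 0.056]
eef_rot: [3.142, -0.0, 0.0]
force: [-0.4, -0.4, -0.4]
```

```bash
(for i in 1; do python3 -m creep '[[[0.001,0,0],0,0],[[0,0,0],0,0]]'
python3 -m creep '[[[0.001,0,0],0,0],[[0,0,0],0,0]]'; done) | grep -E "tcp|^force:"
python3 - <<'E'
from h import *
p=viewer.read_camera("wrist")
a=cv2.resize(p["pixels"][60:320,200:440],None,fx=2.3,fy=2.3,interpolation=cv2.INTER_CUBIC);cv2.imwrite("pics/w5.png",a)
E
```

```text
tcp_pos: [0.4154, -0.3156, 0.056]
force: [0.6, 0.3, -0.4]
tcp_pos: [0.4164, -0.3156, 0.056]
force: [1.0, -1.0, -0.1]
```

View pics/w5.png

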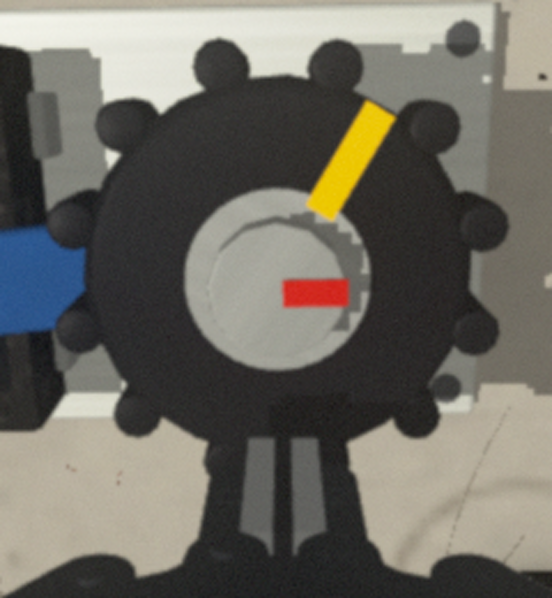

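```bash
(for i in 1; do python3 -m creep '[[[0.001,0,0],0,0],[[0,0,0],0,0]]'
python3 -m creep '[[[0.001,0,0],0,0],[[0,0,0],0,0]]'; python3 -m creep '[[[0.001,0,0],0,0],[[0,0,0],0,0]]'; done) | grep -E "tcp|^force:"
```

```text
tcp_pos: [0.4173, -0.3156, 0.056]
force: [0.8, 0.2, -1.5]
tcp_pos: [0.4184, -0.3155, 0.056]
force: [0.3, -0.5, -0.8]
tcp_pos: [0.4194, -0.3156, 0.056]
force: [0.1, -0.2, -0.2]
```

Run:
```python
from h import *
p=viewer.read_camera("wrist");g=p["pixels"].max(2)
a=cv2.imread("pics/w2.png").max(2)
for c in(311,318,323,333):print(c,g[236:276:2,c],a[236:276:2,c])
print("rows for x at z:",[(dx,z,proj(p,np.array([.4194+dx,-.3156,z])).round(0)) for dx in(-.011,0,.011) for z in (.056,.07,.09)])
print("ring edge valley r39",proj(p,[.4558-.039,-.3156,.0705]),"far",proj(p,[.4558+.039,-.3156,.0705]),"ctr",proj(p,[.4558,-.3156,.079]))
for r in spotter.trace(p,"ring_centre")[:1]:
    m=r["mask"];ys,xs=np.nonzero(m);print(r["confidence"],xs.min(),xs.max(),ys.min(),ys.max());
    for c in(270,290,305,320,335,350,365):
        y=np.nonzero(m[:,c])[0];print(c,y.min(),y.max())
```

```text
311 [44 36 44 48 44 43 44 74 96 94 96 99 98 97 95 96 95 98 97 93] [47 43 42 45 42 46 47 84 90 89 90 91 87 89 90 89 88 87 90 90]
318 [37 38 37 35 31 33 38 65 89 88 89 91 90 87 86 90 88 89 81 80] [ 49  84 134 149 150 155 158 123  87  85  84  86  85  83  82  81  80  83
  79  72]
323 [36 37 32 40 32 30 37 32 36 34 34 30 36 34 33 35 38 35 35 35] [143 145 146 151 153 155 155  98  37  35  33  35  38  28  34  28  35  32
  34  34]
333 [36 30 37 32 35 37 37 70 98 98 97 98 95 94 95 99 97 95 95 94] [156 152 152 150 144 132 146 118  90  93  92  89  90  88  93  91  91  89
  92  90]
rows for x at z: [(-0.011, 0.056, array([322., 268.])), (-0.011, 0.07, array([322., 282.])), (-0.011, 0.09, array([322., 306.])), (0, 0.056, array([322., 249.])), (0, 0.07, array([322., 262.])), (0, 0.09, array([322., 283.])), (0.011, 0.056, array([322., 230.])), (0.011, 0.07, array([322., 241.])), (0.011, 0.09, array([322., 260.]))]
ring edge valley r39 [322.26999198 267.09960987] far [322.16598695  97.10646853] ctr [322.20301743 193.65572057]
0.82 221 420 84 268
270 116 249
290 85 268
305 89 260
320 100 250
335 91 250
350 86 261
365 113 250
```

Run:
```python
from h import *
T=np.array([.4191,-.2503,.1198]);X=np.array([.504,-.864,0])
for d in(-.011,0,.011):
  for z in(0,.025):print(d,z,(proj(ps,T+d*X+[0,0,z])).round(1))
s=status.observe();print(s["tcp_pos"],s["force"])
# current side and scene projections of tip vs finger location
for n in("scene","side"):
    p=viewer.read_camera(n);cv2.imwrite(f"pics/{n}5.png",p["pixels"]);t=s["tcp_pos"]
    print(n,[(d,z,proj(p,t+[d,0,z]).round(1)) for d in(-.011,0,.011) for z in(0,.025)])
    for tgt in("ring_centre","ring_mark"):
        r=spotter.search_frame(p,tgt)[:1];print(tgt,[towld(p,x["location"]).round(4) for x in r])
```

```text
-0.011 0 [401.9 252.5]
-0.011 0.025 [403.6 243.4]
0 0 [402.  247.3]
0 0.025 [403.7 238.1]
0.011 0 [402.2 242.2]
0.011 0.025 [403.9 232.9]
[ 0.41918176 -0.31553905  0.05597459] [-0.49916025 -0.29915106  0.34689533]
scene [(-0.011, 0, array([421.8, 248.7])), (-0.011, 0.025, array([423.8, 240.3])), (0, 0, array([416.6, 245.8])), (0, 0.025, array([418.4, 237.4])), (0.011, 0, array([411.4, 242.9])), (0.011, 0.025, array([413.2, 234.5]))]
ring_centre [array([ 0.4595, -0.2943,  0.0688])]
ring_mark [array([ 0.4593, -0.3016,  0.0663])]
side [(-0.011, 0, array([224.7, 220.8])), (-0.011, 0.025, array([223.4, 211.6])), (0, 0, array([229.9, 220.7])), (0, 0.025, array([228.7, 211.4])), (0.011, 0, array([235.1, 220.5])), (0.011, 0.025, array([234. , 211.3]))]
ring_centre [array([ 0.4651, -0.3295,  0.0659])]
ring_mark [array([ 0.4582, -0.335 ,  0.0675])]
```

```bash
(python3 -m creep '[[[-0.012,0,0],0,0],[[-0.018,0,0],0,0],[[0,0,-0.01],0,0],[[0,0,-0.01],0,0],[[0.006,0,0],0,0],[[0.003,0,0],0,0],[[0,0,0],0,0],[[0,0,0],0,0]]'
for i in 1; do python3 -m creep '[[[0.0015,0,0],0,0],[[0,0,0],0,0]]'
python3 -m creep '[[[0.0015,0,0],0,0],[[0,0,0],0,0]]'; python3 -m creep '[[[0.0015,0,0],0,0],[[0,0,0],0,0]]';python3 -m creep '[[[0.0015,0,0],0,0],[[0,0,0],0,0]]'; done) | grep -E "tcp|^force:"
```

```text
tcp_pos: [0.3991, -0.3155, 0.036]
force: [-0.1, -0.3, 0.3]
tcp_pos: [0.4002, -0.3156, 0.0362]
force: [-0.7, -0.4, 0.4]
tcp_pos: [0.4014, -0.3156, 0.0361]
force: [-0.6, 0.3, -0.6]
tcp_pos: [0.4019, -0.3153, 0.036]
force: [-2.1, 0.3, 1.7]
tcp_pos: [0.4031, -0.3152, 0.0358]
force: [-4.2, -0.1, 1.0]
```

```bash
python3 tab.py .4033 -.3155 .4558 -.3155 .053 180 6.6667 27; (python3 -m creep '[[[0,-0.0062,-0.002],0.1164,0],[[0.001,-0.006,0],0.1164,0],[[0.0018,-0.0059,0],0.1164,0],[[0.0025,-0.0056,0],0.1164,0],[[0,0,0],0,0]]')
python3 - <<'E'
from h import *
p=viewer.read_camera("wrist");hsv=cv2.cvtColor(p["pixels"],cv2.COLOR_BGR2HSV)
m=cv2.inRange(hsv,(18,120,100),(35,255,255));n,l,st,ce=cv2.connectedComponentsWithStats(m);k=1+np.argmax(st[1:,4]);w=onz(p,ce[k],.0705)[:2]-[.4558,-.3155];print(st[k],np.degrees(np.arctan2(w[1],w[0])),np.hypot(*w))
E
```

```text
1 [[-0.0001,-0.0062,0],0.1164,0] 
2 [[0.001,-0.006,0],0.1164,0] 
3 [[0.0018,-0.0059,0],0.1164,0] 
4 [[0.0024,-0.0057,0],0.1164,0] 
5 [[0.0031,-0.0053,0],0.1164,0] 
6 [[0.0037,-0.005,0],0.1164,0] 
7 [[0.0042,-0.0045,0],0.1164,0] 
8 [[0.0048,-0.0039,0],0.1164,0] -- phi 233.3
9 [[0.0051,-0.0034,0],0.1164,0] 
10 [[0.0055,-0.0028,0],0.1164,0] 
11 [[0.0058,-0.0021,0],0.1164,0] 
12 [[0.006,-0.0014,0],0.1164,0] 
13 [[0.0061,-0.0007,0],0.1164,0] 
14 [[0.0062,-0,0],0.1164,0] 
15 [[0.0061,0.0007,0],0.1164,0] 
16 [[0.006,0.0014,0],0.1164,0] -- phi 286.7
17 [[0.0058,0.0021,0],0.1164,0] 
18 [[0.0055,0.0028,0],0.1164,0] 
19 [[0.0051,0.0034,0],0.1164,0] 
20 [[0.0048,0.0039,0],0.1164,0] 
21 [[0.0042,0.0045,0],0.1164,0] 
22 [[0.0037,0.005,0],0.1164,0] 
23 [[0.0031,0.0053,0],0.1164,0] 
24 [[0.0024,0.0057,0],0.1164,0] -- phi 340.0
25 [[0.0018,0.0059,0],0.1164,0] 
26 [[0.001,0.006,0],0.1164,0] 
27 [[0.0004,0.0062,0],0.1164,0] 
0.5087999999999999 -0.3155
t: 10.33
tcp_pos: [0.41, -0.3406, 0.034]
eef_rot: [3.14, -0.001, 0.47]
force: [-2.4, -2.9, 0.4]
width: -0.003
gripper_force: 1.7
[ 329   62   45   66 1246] 1.6980929289671234 0.02666767957754947
```

```bash
cat > mk.py <<'E'
from h import *
import sys
z=float(sys.argv[1]) if len(sys.argv)>1 else .072
for n in("wrist","wrist"):
    p=viewer.read_camera(n);hsv=cv2.cvtColor(p["pixels"],cv2.COLOR_BGR2HSV);C=np.array([.4558,-.3155])
    m=cv2.inRange(hsv,(19,120,80),(35,255,255));c,l,st,ce=cv2.connectedComponentsWithStats(m)
    for k in range(1,c):
        if st[k,4]>15:
            w=onz(p,ce[k],z)[:2]-C
            if np.hypot(*w)<.05:print("mark",st[k,4],round(np.degrees(np.arctan2(w[1],w[0])),1),round(np.hypot(*w)*1000,1))
s=status.observe();print(s["tcp_pos"].round(4),s["force"].round(1),s["joint_positions"][6].round(2),s["t"])
E
(python3 -m creep '[[[0.0031,-0.0053,0],0.1164,0],[[0.0037,-0.005,0],0.1164,0],[[0.0042,-0.0045,0],0.1164,0],[[0.0048,-0.0039,0],0.1164,0]]'; python3 -m creep '[[[0.0051,-0.0034,0],0.1164,0],[[0.0055,-0.0028,0],0.1164,0],[[0.0058,-0.0021,0],0.1164,0],[[0.006,-0.0014,0],0.1164,0]]')|grep -E "tcp|^force";python3 mk.py
```

```text
tcp_pos: [0.4252, -0.3579, 0.034]
force: [-2.6, -0.3, 1.1]
tcp_pos: [0.4479, -0.3674, 0.034]
force: [-1.8, -0.1, 1.2]
mark 1245 52.6 27.3
mark 1251 53.9 27.3
[ 0.4487 -0.3675  0.0338] [0.  0.2 0.2] -0.21 11.15
```

```bash
(python3 -m creep '[[[0.0061,-0.0007,0],0.1164,0],[[0.0062,0,0],0.1164,0],[[0.0061,0.0007,0],0.1164,0],[[0.006,0.0014,0],0.1164,0],[[0.0058,0.0021,0],0.1164,0],[[0.0055,0.0028,0],0.1164,0],[[0.0051,0.0034,0],0.1164,0],[[0.0048,0.0039,0],0.1164,0]]'; python3 -m creep '[[[0.0042,0.0045,0],0.1164,0],[[0.0037,0.005,0],0.1164,0],[[0.0031,0.0053,0],0.1164,0],[[0.0024,0.0057,0],0.1164,0],[[0.0018,0.0059,0],0.1164,0],[[0.001,0.006,0],0.1164,0],[[0.0004,0.0062,0],0.1164,0]]')|grep -E "tcp|^force";python3 mk.py; python3 tab.py .4248 -.2618 .4558 -.3155 .053 120 6.6667 36 | head -17
```

```text
tcp_pos: [0.4932, -0.3537, 0.0338]
force: [-1.4, -1.3, 1.6]
tcp_pos: [0.5102, -0.3147, 0.0339]
force: [0.2, -1.8, 0.8]
mark 1267 147.8 27.5
mark 1275 149.3 27.5
[ 0.5101 -0.3138  0.0338] [0.5 0.3 0.3] 1.11 12.5
1 [[-0.0006,-0.0112,0],0.1164,0] 
2 [[-0.0048,-0.0039,0],0.1164,0] 
3 [[-0.0042,-0.0045,0],0.1164,0] 
4 [[-0.0037,-0.005,0],0.1164,0] 
5 [[-0.0031,-0.0053,0],0.1164,0] 
6 [[-0.0024,-0.0057,0],0.1164,0] 
7 [[-0.0018,-0.0059,0],0.1164,0] 
8 [[-0.001,-0.006,0],0.1164,0] -- phi 173.3
9 [[-0.0004,-0.0062,0],0.1164,0] 
10 [[0.0004,-0.0062,0],0.1164,0] 
11 [[0.001,-0.006,0],0.1164,0] 
12 [[0.0018,-0.0059,0],0.1164,0] 
13 [[0.0024,-0.0057,0],0.1164,0] 
14 [[0.0031,-0.0053,0],0.1164,0] 
15 [[0.0037,-0.005,0],0.1164,0] 
16 [[0.0042,-0.0045,0],0.1164,0] -- phi 226.7
17 [[0.0048,-0.0039,0],0.1164,0]
```

```bash
(python3 -m creep '[[[0.01,0,0],0,0],[[0.01,0,0],-0.1164,0],[[0,0,0.028],-0.1164,0],[[0,0,0.028],-0.1164,0],[[-0.007,0.004,0],-0.1164,0],[[-0.007,0.004,0],-0.1164,0],[[-0.007,0.004,0],-0.1164,0],[[-0.007,0.004,0],-0.1164,0]]'; python3 -m creep '[[[-0.007,0.004,0],-0.1164,0],[[-0.007,0.004,0],-0.1164,0],[[-0.007,0.004,0],-0.1164,0],[[-0.007,0.004,0],-0.1164,0],[[-0.007,0.004,0],-0.1164,0],[[-0.007,0.004,0],-0.1164,0],[[-0.007,0.004,0],-0.1164,0],[[-0.007,0.004,0],-0.1164,0]]';  python3 -m creep '[[[-0.007,0.004,0],-0.1164,0],[[-0.007,0.004,0],-0.1164,0],[[-0.007,0.004,0],-0.1164,0],[[-0.007,0.004,0],-0.1164,0],[[0,0,0],-0.1164,0],[[0,0,0],-0.1164,0],[[0,0,0],-0.1164,0],[[0,0,0],-0.1164,0]]';  python3 -m creep '[[[0,0,0],-0.1164,0],[[0,0,0],-0.1164,0],[[0,0,0],-0.1164,0],[[0,0,0],-0.1164,0],[[0,0,0],-0.1164,0],[[0,0,0],-0.1164,0],[[0,0,0],-0.1164,0],[[0,0,0],-0.1164,0]]')|grep -E "tcp|rot|^force";python3 mk.py
```

```text
tcp_pos: [0.5023, -0.2994, 0.0903]
eef_rot: [3.141, 0.001, 2.315]
force: [0.1, 0.6, 0.1]
tcp_pos: [0.4466, -0.2674, 0.0903]
eef_rot: [3.14, -0.0, 1.384]
force: [0.2, 1.1, 0.3]
tcp_pos: [0.4191, -0.2517, 0.0904]
eef_rot: [3.14, -0.002, 0.453]
force: [0.6, 0.8, -0.4]
tcp_pos: [0.4192, -0.2518, 0.0904]
eef_rot: [-3.141, -0.002, -0.478]
force: [-0.0, 0.5, 0.0]
mark 480 148.6 26.7
mark 483 148.5 26.7
[ 0.4191 -0.2516  0.0903] [-0.4  1.  -0.1] -1.62 15.2667
```

```bash
(python3 -m creep '[[[0,0,0],-0.114,0],[[0,0,-0.014],-0.114,0],[[0,0,-0.014],-0.114,0],[[0,0,-0.014],-0.114,0],[[0,0,-0.014],-0.113,0],[[0.004,-0.007,0],0,0],[[0.004,-0.007,0],0,0],[[0.0015,-0.0026,0],0,0]]';python3 -m creep '[[[0.0005,-0.0009,0],0,0],[[0,0,0],0,0]]';python3 -m creep '[[[0.0005,-0.0009,0],0,0],[[0,0,0],0,0]]')|grep -E "tcp|rot|^force"
```

```text
tcp_pos: [0.4285, -0.2694, 0.0346]
eef_rot: [-3.141, -0.001, -1.031]
force: [-0.9, 3.9, 0.4]
tcp_pos: [0.4282, -0.2693, 0.0346]
eef_rot: [-3.141, -0.001, -1.033]
force: [-0.4, 1.9, -0.7]
tcp_pos: [0.4282, -0.2695, 0.0344]
eef_rot: [-3.141, 0.0, -1.033]
force: [0.3, 2.9, 2.2]
```

```bash
(python3 -m creep '[[[-0.0054,-0.003,0],0.1164,0],[[-0.0048,-0.0039,0],0.1164,0],[[-0.0042,-0.0045,0],0.1164,0],[[-0.0037,-0.005,0],0.1164,0],[[-0.0031,-0.0053,0],0.1164,0],[[-0.0024,-0.0057,0],0.1164,0],[[-0.0018,-0.0059,0],0.1164,0],[[-0.001,-0.006,0],0.1164,0]]';python3 mk.py;python3 -m creep '[[[-0.0004,-0.0062,0],0.1164,0],[[0.0004,-0.0062,0],0.1164,0],[[0.001,-0.006,0],0.1164,0],[[0.0018,-0.0059,0],0.1164,0],[[0.0024,-0.0057,0],0.1164,0],[[0.0031,-0.0053,0],0.1164,0],[[0.0037,-0.005,0],0.1164,0],[[0.0042,-0.0045,0],0.1164,0]]')|grep -E "mark|tcp|rot|^force|\["
python3 mk.py
```

```text
tcp_pos: [0.4021, -0.3097, 0.0343]
eef_rot: [3.141, -0.001, -0.097]
force: [0.3, 1.9, 1.0]
mark 928 -157.9 26.0
mark 941 -156.4 26.0
[ 0.4019 -0.3106  0.0343] [ 0.1  0.1 -0.1] -1.34 17.0333
tcp_pos: [0.4179, -0.3541, 0.0341]
eef_rot: [-3.141, 0.001, 0.829]
force: [-1.3, 0.3, 1.2]
mark 940 -107.3 25.5
mark 941 -106.0 25.6
[ 0.4185 -0.3546  0.0339] [-0.1  0.2  0.5] -0.7 17.8
```

```bash
(python3 -m creep '[[[0.0048,-0.0039,0],0.1164,0],[[0.0051,-0.0034,0],0.1164,0],[[0.0055,-0.0028,0],0.1164,0],[[0.0058,-0.0021,0],0.1164,0],[[0.006,-0.0014,0],0.1164,0],[[0.0061,-0.0007,0],0.1164,0],[[0.0062,0,0],0.1164,0],[[0.0061,0.0007,0],0.1164,0]]';python3 mk.py;python3 -m creep '[[[0.006,0.0014,0],0.1164,0],[[0.0058,0.0021,0],0.1164,0],[[0.0055,0.0028,0],0.1164,0],[[0.0051,0.0034,0],0.1164,0],[[0.0048,0.0039,0],0.1164,0],[[0.0042,0.0045,0],0.1164,0],[[0.0037,0.005,0],0.1164,0],[[0.0031,0.0053,0],0.1164,0]]';python3 mk.py;python3 -m creep '[[[0.0024,0.0057,0],0.1164,0],[[0.0018,0.0059,0],0.1164,0],[[0.001,0.006,0],0.1164,0],[[0.0004,0.0062,0],0.1164,0],[[0,0,0],0,0]]')|grep -E "mark|tcp|rot|^force|\["
python3 mk.py
```

```text
tcp_pos: [0.4638, -0.3687, 0.0341]
eef_rot: [-3.141, 0.001, 1.757]
force: [-0.1, -3.8, 1.4]
mark 926 -53.8 25.5
mark 929 -51.9 25.5
[ 0.4647 -0.368   0.034 ] [ 0.3 -3.4  1.3] 0.01 18.5667
tcp_pos: [0.503, -0.3391, 0.0342]
eef_rot: [3.141, 0.002, 2.688]
force: [4.5, -3.3, 0.8]
mark 937 3.5 26.2
mark 945 5.3 26.2
[ 0.5034 -0.338   0.0341] [ 4.7 -1.9  1.5] 0.73 19.3333
tcp_pos: [0.5089, -0.3136, 0.0343]
eef_rot: [3.14, 0.002, -3.128]
force: [5.6, 0.3, 2.8]
mark 945 32.7 26.7
mark 946 32.5 26.6
[ 0.5089 -0.3139  0.0343] [5.1 0.4 3.1] 1.09 19.85
```

```bash
(python3 -m creep '[[[0.01,0,0],0,0],[[0.011,0,0],-0.1164,0],[[0,0,0.028],-0.1164,0],[[0,0,0.028],-0.1164,0],[[-0.007,0.004,0],-0.1164,0],[[-0.007,0.004,0],-0.1164,0],[[-0.007,0.004,0],-0.1164,0],[[-0.007,0.004,0],-0.1164,0]]'; python3 -m creep '[[[-0.007,0.004,0],-0.1164,0],[[-0.007,0.004,0],-0.1164,0],[[-0.007,0.004,0],-0.1164,0],[[-0.007,0.004,0],-0.1164,0],[[-0.007,0.004,0],-0.1164,0],[[-0.007,0.004,0],-0.1164,0],[[-0.007,0.004,0],-0.1164,0],[[-0.007,0.004,0],-0.1164,0]]';  python3 -m creep '[[[-0.007,0.004,0],-0.1164,0],[[-0.007,0.004,0],-0.1164,0],[[-0.007,0.004,0],-0.1164,0],[[-0.007,0.003,0],-0.1164,0],[[-0.002,0,0],-0.1164,0],[[0,0,0],-0.1164,0],[[0,0,0],-0.1164,0],[[0,0,0],-0.1164,0]]';  python3 -m creep '[[[0,0,0],-0.1164,0],[[0,0,0],-0.1164,0],[[0,0,0],-0.1164,0],[[0,0,0],-0.1164,0],[[0,0,0],-0.1164,0],[[0,0,0],-0.1164,0],[[0,0,0],-0.1164,0],[[0,0,0],-0.1164,0]]';python3 -m creep '[[[0,0,0],-0.108,0],[[0,0,-0.014],-0.108,0],[[0,0,-0.014],-0.108,0],[[0,0,-0.014],-0.108,0],[[0,0,-0.014],-0.108,0],[[0,0,0],0,0]]')|grep -E "tcp|rot|^force";python3 mk.py .0735
```

```text
tcp_pos: [0.4997, -0.2988, 0.0898]
eef_rot: [-3.141, -0.001, 2.328]
force: [0.7, 0.9, -0.3]
tcp_pos: [0.4438, -0.2669, 0.0899]
eef_rot: [-3.141, -0.0, 1.397]
force: [-0.1, 0.1, 0.2]
tcp_pos: [0.4144, -0.2522, 0.0901]
eef_rot: [-3.142, 0.0, 0.465]
force: [-0.1, -0.3, 0.4]
tcp_pos: [0.4146, -0.2522, 0.0901]
eef_rot: [-3.142, -0.0, -0.466]
force: [-0.8, 0.0, -0.0]
tcp_pos: [0.4139, -0.2517, 0.0323]
eef_rot: [3.14, 0.002, -1.003]
force: [0.3, -0.2, -0.1]
mark 1320 32.2 26.4
mark 1295 32.2 26.4
[ 0.4143 -0.2521  0.0339] [ 0.9 -0.7 -0.2] -2.02 23.1167
```

```bash
python3 tab.py .4277 -.2711 .4558 -.3155 .053 122 6.6667 36 | sed 's/,0\],0.1164,0\]//' ; (python3 -m creep '[[[0.004,-0.006,0.001],0,0],[[0.005,-0.007,0.001],0,0],[[0.0034,-0.0045,0],0,0],[[0.001,-0.0015,0],0,0],[[0,0,0],0,0]]')|grep -E "tcp|rot|^force"
```

```text
1 [[-0.005,-0.003 
2 [[-0.0046,-0.0041 
3 [[-0.0041,-0.0047 
4 [[-0.0035,-0.005 
5 [[-0.0029,-0.0055 
6 [[-0.0022,-0.0057 
7 [[-0.0016,-0.006 
8 [[-0.0008,-0.0061 -- phi 175.3
9 [[-0.0002,-0.0061 
10 [[0.0006,-0.0062 
11 [[0.0013,-0.006 
12 [[0.002,-0.0059 
13 [[0.0026,-0.0055 
14 [[0.0033,-0.0053 
15 [[0.0038,-0.0048 
16 [[0.0044,-0.0043 -- phi 228.7
17 [[0.0049,-0.0038 
18 [[0.0052,-0.0032 
19 [[0.0056,-0.0026 
20 [[0.0059,-0.0019 
21 [[0.006,-0.0012 
22 [[0.0062,-0.0005 
23 [[0.0061,0.0002 
24 [[0.0061,0.001 -- phi 282.0
25 [[0.006,0.0016 
26 [[0.0057,0.0023 
27 [[0.0054,0.003 
28 [[0.005,0.0035 
29 [[0.0046,0.0041 
30 [[0.0041,0.0047 
31 [[0.0035,0.005 
32 [[0.0029,0.0055 -- phi 335.3
33 [[0.0022,0.0057 
34 [[0.0016,0.006 
35 [[0.0008,0.0061 
36 [[0.0002,0.0062 
0.5088000000000001 -0.3136000000000001
tcp_pos: [0.4272, -0.2707, 0.0366]
eef_rot: [3.141, 0.003, -0.992]
force: [-3.0, 6.3, 5.3]
```

```bash
(python3 -m creep '[[[-0.005,-0.003,0],0.1164,0],[[-0.0046,-0.0041,0],0.1164,0],[[-0.0041,-0.0047,0],0.1164,0],[[-0.0035,-0.005,0],0.1164,0],[[-0.0029,-0.0055,0],0.1164,0],[[-0.0022,-0.0057,0],0.1164,0],[[-0.0016,-0.006,0],0.1164,0],[[-0.0008,-0.0061,0],0.1164,0]]';python3 mk.py .0735;python3 -m creep '[[[-0.0002,-0.0061,0],0.1164,0],[[0.0006,-0.0062,0],0.1164,0],[[0.0013,-0.006,0],0.1164,0],[[0.002,-0.0059,0],0.1164,0],[[0.0026,-0.0055,0],0.1164,0],[[0.0033,-0.0053,0],0.1164,0],[[0.0038,-0.0048,0],0.1164,0],[[0.0044,-0.0043,0],0.1164,0]]')|grep -E "mark|tcp|rot|^force|\["
python3 mk.py .0735
```

```text
tcp_pos: [0.4032, -0.3126, 0.0368]
eef_rot: [3.141, -0.0, -0.056]
force: [-0.4, 2.4, 2.5]
mark 1059 88.1 27.2
mark 1054 90.0 27.2
[ 0.4031 -0.3136  0.0367] [-1.4 -1.4  1.4] -1.4 24.3
tcp_pos: [0.4209, -0.3562, 0.0363]
eef_rot: [-3.142, 0.001, 0.871]
force: [-1.0, 1.3, 0.1]
mark 1078 137.3 27.3
mark 1082 138.4 27.3
[ 0.4215 -0.3567  0.0361] [-0.2 -0.8 -0.2] -0.73 25.0667
```

```bash
cat > mr.py <<'E'
from h import *
C0=np.array([.4558,-.3155])
for n in("wrist","wrist","side"):
    p=viewer.read_camera(n);hsv=cv2.cvtColor(p["pixels"],cv2.COLOR_BGR2HSV)
    for nm,lo,hi,z,rm in(("yel",(19,120,80),(35,255,255),.0742,.05),("red",(0,150,80),(9,255,255),.079,.02),("red",(174,150,80),(180,255,255),.079,.02)):
        c,l,st,ce=cv2.connectedComponentsWithStats(cv2.inRange(hsv,lo,hi))
        for k in range(1,c):
            if st[k,4]>8 and np.hypot(*(onz(p,ce[k],z)[:2]-C0))<rm:
                ys,xs=np.nonzero(l==k);W=np.array([onz(p,(a,b),z)[:2] for a,b in zip(xs,ys)])
                d=np.linalg.svd(W-W.mean(0),full_matrices=0)[2][0];m=W.mean(0)-C0;d=d*np.sign(d@m)
                print(n,nm,st[k,4],"centroid",(m*1000).round(1),"ang",np.degrees(np.arctan2(m[1],m[0])).round(1),"axis",np.degrees(np.arctan2(d[1],d[0])).round(1))
s=status.observe();print(s["tcp_pos"].round(4),s["force"].round(1),s["t"])
E
(python3 -m creep '[[[0.0049,-0.0038,0],0.1164,0],[[0.0052,-0.0032,0],0.1164,0],[[0.0056,-0.0026,0],0.1164,0],[[0.0059,-0.0019,0],0.1164,0],[[0.006,-0.0012,0],0.1164,0],[[0.0062,-0.0005,0],0.1164,0],[[0.0061,0.0002,0],0.1164,0],[[0.0061,0.001,0],0.1164,0]]';python3 mk.py .074;python3 -m creep '[[[0.006,0.0016,0],0.1164,0],[[0.0057,0.0023,0],0.1164,0],[[0.0054,0.003,0],0.1164,0],[[0.005,0.0035,0],0.1164,0],[[0.0046,0.0041,0],0.1164,0],[[0.0041,0.0047,0],0.1164,0],[[0.0035,0.005,0],0.1164,0],[[0.0029,0.0055,0],0.1164,0]]')|grep -E "mark|tcp|rot|^force|\["
python3 mr.py
```

```text
tcp_pos: [0.4668, -0.3681, 0.0361]
eef_rot: [-3.141, 0.0, 1.799]
force: [-1.1, -2.3, 1.0]
mark 1093 -172.6 26.6
mark 1096 -171.0 26.6
[ 0.4678 -0.3675  0.036 ] [ 0.6 -1.5  0.1] 0.01 25.8333
tcp_pos: [0.5049, -0.338, 0.0362]
eef_rot: [-3.141, 0.001, 2.729]
force: [1.3, -2.8, 1.2]
wrist yel 1113 centroid [-12.6 -22.8] ang -119.0 axis -117.4
wrist red 440 centroid [-0.2 -6.3] ang -92.0 axis -89.0
wrist yel 1123 centroid [-11.8 -23.1] ang -117.1 axis -115.5
wrist red 440 centroid [-0.2 -6.3] ang -92.0 axis -88.9
[ 0.5044 -0.3373  0.0359] [ 0.6 -0.   0.5] 26.65
```

```bash
python3 -m creep '[[[0.0022,0.0057,0],0.1164,0],[[0.0016,0.006,0],0.1164,0],[[0.0008,0.0061,0],0.1164,0],[[0,0,0],0,0]]'|grep -E "tcp|rot|^force"
python3 mr.py
```

```text
tcp_pos: [0.5089, -0.3192, 0.0359]
eef_rot: [3.141, 0.0, 3.081]
force: [2.4, 0.1, 1.2]
wrist yel 1124 centroid [ -2.8 -25.8] ang -96.2 axis -95.2
wrist red 446 centroid [-0.2 -6.4] ang -91.8 axis -88.8
wrist yel 1125 centroid [ -2.9 -25.7] ang -96.5 axis -95.4
wrist red 444 centroid [-0.2 -6.4] ang -91.9 axis -89.0
[ 0.5088 -0.3199  0.036 ] [ 2.2  1.7 -0.3] 27.1333
```

```bash
python3 -m creep '[[[0.0003,0.0057,0],0.11,0],[[0,0,0],0,0],[[0,0,0],0,0]]'|grep -E "tcp|rot|^force"
python3 mr.py
```

```text
tcp_pos: [0.5091, -0.3145, 0.036]
eef_rot: [3.141, 0.0, -3.097]
force: [1.9, 0.5, 0.5]
wrist yel 1118 centroid [ -0.5 -25.9] ang -91.1 axis -90.4
wrist red 438 centroid [-0.2 -6.4] ang -92.0 axis -88.3
wrist yel 1118 centroid [ -0.5 -25.9] ang -91.1 axis -90.4
wrist red 441 centroid [-0.2 -6.4] ang -92.0 axis -88.3
[ 0.5091 -0.3145  0.036 ] [2.3 0.2 0.4] 27.5333
```

```bash
python3 -m creep '[[[0,0.001,0],0.018,0],[[0,0,0],0,0],[[0,0,0],0,0]]'|grep -E "tcp|rot|^force"
python3 mr.py; python3 -m creep '[[[0.005,0,0],0,0],[[0.01,0,0],0,0],[[0.01,0,0],0,0],[[0,0,0.03],0,0],[[0,0,0.03],0,0],[[0,0,0],0,0]]'|grep -E "tcp|rot|^force"
python3 mr.py
python3 - <<'E'
from h import *
p=viewer.read_camera("wrist");hsv=cv2.cvtColor(p["pixels"],cv2.COLOR_BGR2HSV)
c,l,st,ce=cv2.connectedComponentsWithStats(cv2.inRange(hsv,(3,130,120),(18,255,255)))
for k in range(1,c):
    if st[k,4]>20:print("pin",st[k],onz(p,ce[k],.069)[:2])
r=spotter.search_frame(p,"strap")[:1];print([towld(p,x["location"]).round(4) for x in r])
r=spotter.search_frame(p,"multimeter")[:1];print([towld(p,x["location"]).round(4) for x in r])
E
```

```text
tcp_pos: [0.5091, -0.3137, 0.036]
eef_rot: [-3.141, 0.0, -3.074]
force: [2.0, -1.2, 1.2]
wrist yel 1118 centroid [ -0.3 -25.9] ang -90.6 axis -89.7
wrist red 449 centroid [-0.2 -6.4] ang -92.1 axis -89.0
wrist yel 1120 centroid [ -0.2 -25.9] ang -90.5 axis -89.8
wrist red 447 centroid [-0.2 -6.4] ang -92.1 axis -88.9
[ 0.5091 -0.3136  0.036 ] [ 1.6 -1.3  1.1] 27.9333
tcp_pos: [0.5379, -0.3126, 0.1008]
eef_rot: [-3.14, 0.006, -3.072]
force: [1.3, 0.7, 1.0]
wrist yel 591 centroid [ -0.1 -25.8] ang -90.1 axis -89.7
wrist red 220 centroid [-0.2 -6.4] ang -91.4 axis -89.0
wrist yel 598 centroid [ -0.1 -25.9] ang -90.2 axis -89.9
wrist red 230 centroid [-0.2 -6.3] ang -91.7 axis -89.6
[ 0.5346 -0.3133  0.0959] [ 0.1 -0.2 -0.8] 28.5833
pin [525  71  23  24 411] [ 0.44355752 -0.20786913]
pin [109 279  12   3  21] [ 0.57581138 -0.440394  ]
pin [ 37 283  29  30 545] [ 0.59163653 -0.48279761]
pin [ 73 300  38   7 228] [ 0.59367573 -0.45676515]
pin [504 344  24  20  99] [ 0.61193097 -0.17802409]
[array([ 0.4441, -0.2321,  0.0442])]
[array([ 0.6472, -0.1568,  0.0281])]
```

```bash
(python3 -m creep '[[[-0.0037,0.0065,0],-0.1134,0],[[-0.0037,0.0065,0],-0.1134,0],[[-0.0037,0.0065,0],-0.1134,0],[[-0.0037,0.0065,0],-0.1134,0],[[-0.0037,0.0065,0],-0.1134,0],[[-0.0037,0.0065,0],-0.1134,0],[[-0.0037,0.0065,0],-0.1134,0],[[-0.0037,0.0065,0],-0.1134,0]]';python3 -m creep '[[[-0.0037,0.0065,0],-0.1134,0],[[-0.0037,0.0065,0],-0.1134,0],[[-0.0037,0.0065,0],-0.1134,0],[[-0.0037,0.0065,0],-0.1134,0],[[-0.0037,0.0065,0],-0.1134,0],[[-0.0037,0.0065,0],-0.1134,0],[[-0.0037,0.0065,0],-0.1134,0],[[-0.0037,0.0065,0],-0.1134,0]]';python3 -m creep '[[[0,0,-0.02],0,0],[[0,0,-0.02],0,0],[[0,0,-0.02],0,0],[[0,0,0],0,0],[[0,0,0],0,0]]')|grep -E "tcp|rot|^force"; python3 tab.py .4746 -.2091 .4558 -.3155 .108 80 3 22 | sed 's/,0\],0.0524,0\]//'
```

```text
tcp_pos: [0.504, -0.2609, 0.0952]
eef_rot: [-3.141, -0.001, 2.297]
force: [0.3, 0.4, -0.0]
tcp_pos: [0.4744, -0.2089, 0.0954]
eef_rot: [-3.14, -0.0, 1.39]
force: [0.7, 0.5, 0.4]
tcp_pos: [0.4742, -0.2087, 0.0351]
eef_rot: [-3.139, -0.0, 1.396]
force: [0.3, -0.3, 0.7]
1 [[-0.0056,0.0008 
2 [[-0.0057,0.0005 
3 [[-0.0056,0.0003 
4 [[-0.0057,-0.0001 
5 [[-0.0056,-0.0003 
6 [[-0.0056,-0.0007 
7 [[-0.0056,-0.0009 
8 [[-0.0055,-0.0012 -- phi 104.0
9 [[-0.0055,-0.0015 
10 [[-0.0053,-0.0018 
11 [[-0.0053,-0.0021 
12 [[-0.0051,-0.0023 
13 [[-0.0051,-0.0026 
14 [[-0.0048,-0.0029 
15 [[-0.0047,-0.0031 
16 [[-0.0046,-0.0034 -- phi 128.0
17 [[-0.0044,-0.0036 
18 [[-0.0041,-0.0038 
19 [[-0.004,-0.004 
20 [[-0.0037,-0.0043 
21 [[-0.0036,-0.0044 
22 [[-0.0032,-0.0046 
0.36630000000000007 -0.25509999999999994
```

```bash
cat > pin.py <<'E'
from h import *
p=viewer.read_camera("wrist");hsv=cv2.cvtColor(p["pixels"],cv2.COLOR_BGR2HSV)
c,l,st,ce=cv2.connectedComponentsWithStats(cv2.inRange(hsv,(3,130,120),(18,255,255)))
for k in range(1,c):
    w=onz(p,ce[k],.066)[:2]
    if st[k,4]>15 and .09<np.hypot(*(w-[.4555,-.3155]))<.125:print("pin",st[k,4],w,"strap",np.arctan2(w[1]+.3155,w[0]-.4555)-np.pi/2)
r=spotter.search_frame(p,"strap")[:1]
for x in r:
    w=towld(p,x["location"]);print("strap",w.round(3),np.arctan2(w[1]+.3155,w[0]-.4555)-np.pi/2)
s=status.observe();print(s["tcp_pos"].round(4),s["force"].round(1),s["t"])
E
(python3 -m creep '[[[-0.0056,0.0008,0],0.0524,0],[[-0.0057,0.0005,0],0.0524,0],[[-0.0056,0.0003,0],0.0524,0],[[-0.0057,0,0],0.0524,0]]';python3 -m creep '[[[-0.0056,-0.0003,0],0.0524,0],[[-0.0056,-0.0007,0],0.0524,0],[[-0.0056,-0.0009,0],0.0524,0],[[-0.0055,-0.0012,0],0.0524,0]]')|grep -E "tcp|rot|^force"; python3 pin.py
```

```text
tcp_pos: [0.4531, -0.2077, 0.0371]
eef_rot: [3.14, 0.0, 1.608]
force: [0.8, 0.5, -0.7]
tcp_pos: [0.4307, -0.2109, 0.0371]
eef_rot: [3.14, 0.001, 1.817]
force: [1.3, 1.0, -0.8]
pin 944 [ 0.41096961 -0.21165197] strap 0.4050877896702181
strap [ 0.412 -0.217  0.048] 0.4144238647336922
[ 0.4298 -0.2113  0.0369] [-0.3  0.6  0.2] 31.25
```

```bash
(python3 -m creep '[[[-0.0055,-0.0015,0],0.0524,0],[[-0.0053,-0.0018,0],0.0524,0],[[-0.0053,-0.0021,0],0.0524,0],[[-0.0051,-0.0023,0],0.0524,0],[[-0.0051,-0.0026,0],0.0524,0],[[-0.0048,-0.0029,0],0.0524,0],[[-0.0047,-0.0031,0],0.0524,0],[[-0.0046,-0.0034,0],0.0524,0]]';python3 -m creep '[[[-0.0044,-0.0036,0],0.0524,0],[[-0.0041,-0.0038,0],0.0524,0],[[-0.004,-0.004,0],0.0524,0],[[-0.0037,-0.0043,0],0.0524,0],[[0,0,0],0,0]]')|grep -E "tcp|rot|^force"; python3 pin.py
```

```text
tcp_pos: [0.3905, -0.2307, 0.0368]
eef_rot: [3.141, 0.001, 2.235]
force: [0.7, 1.0, 1.1]
tcp_pos: [0.3735, -0.2473, 0.0365]
eef_rot: [-3.141, 0.001, 2.443]
force: [0.2, -0.2, -0.2]
pin 834 [ 0.35768934 -0.25996467] strap 1.0544019496172483
strap [ 0.358 -0.263  0.046] 1.0765056203523025
[ 0.3739 -0.2466  0.0364] [-0.3 -0.5 -0.9] 32.4333
```

Strap at about 1.05. Back off, rise, and check the ring, box and strap.

```bash
(python3 -m creep '[[[0.007,0.007,0],0,0],[[0.007,0.007,0],0,0],[[0,0,0.035],0,0],[[0,0,0.04],0,0],[[0,0,0.04],0,0],[[0,-0.02,0.04],0,0],[[0,-0.02,0],0,0],[[0,0,0],0,0]]')|grep -E "tcp|rot|^force"; python3 pin.py; python3 mr.py
python3 - <<'E'
from h import *
for n in("wrist","side"):
    p=viewer.read_camera(n)
    for t in("converter_box","strap"):
        for r in spotter.search_frame(p,t)[:1]:print(n,t,round(r["confidence"],2),towld(p,r["location"]).round(4))
    b=spotter.trace(p,"converter_box")
    if b and n=="wrist":
        c=max(cv2.findContours(b[0]["mask"].astype(np.uint8),0,1)[0],key=cv2.contourArea)[:,0]
        w=np.array([onz(p,q,.035)[:2] for q in c],np.float32)*1000;print(cv2.minAreaRect(w))
E
```

```text
tcp_pos: [0.3893, -0.2738, 0.1902]
eef_rot: [-3.141, 0.005, 2.439]
force: [-0.7, 0.6, -0.3]
pin 188 [ 0.36005826 -0.26231852] strap 1.0624313831535193
strap [ 0.383 -0.278  0.044] 1.099646197412703
[ 0.388  -0.2705  0.1884] [-0.1 -0.1  0.6] 33.2
[ 0.3876 -0.2694  0.1877] [ 0.  -0.3  0.6] 33.35
wrist converter_box 0.83 [ 0.447  -0.2203  0.0358]
wrist strap 0.87 [ 0.3869 -0.2771  0.0438]
((449.6911315917969, -219.63414001464844), (98.60721588134766, 67.20758056640625), 1.1060023307800293)
side converter_box 0.89 [ 0.4664 -0.2158  0.0328]
side strap 0.62 [ 0.3769 -0.2776  0.041 ]
```

```bash
(python3 -m creep '[[[0.02,-0.015,0.02],0,0],[[0.025,-0.02,0.01],0,0],[[0.025,-0.02,0],0,0],[[0.025,-0.02,0],0,0],[[0.02,-0.015,0],0,0],[[0,0,0],0,0],[[0,0,0],0,0]]')|grep -E "tcp|rot|^force"; python3 pin.py; python3 mr.py
```

```text
tcp_pos: [0.5029, -0.3609, 0.2175]
eef_rot: [3.141, -0.001, 2.443]
force: [-0.0, 0.9, 0.0]
strap [ 0.397 -0.28   0.041] 1.0282568956883673
[ 0.5017 -0.3601  0.218 ] [-0.7  0.7  0.2] 34.4333
wrist yel 217 centroid [ -0.1 -25.9] ang -90.2 axis -89.7
wrist red 70 centroid [-0.1 -6.3] ang -91.0 axis -88.2
wrist yel 222 centroid [ -0.1 -26. ] ang -90.1 axis -89.9
wrist red 70 centroid [-0.1 -6.4] ang -91.0 axis -88.9
[ 0.5017 -0.3604  0.2184] [ 0.1  0.6 -0.3] 34.5833
```

```bash
python3 -c "from rig import order;print(order.close_job())"
```

```text
the job is handed in; nothing more can be done
None
```

I handed the job in at about 34.6 s: the ring's yellow mark is within about 1° of the red line at their second meeting, the strap sits at about 1.05 rad and is clear of the box, and the box shows no movement within camera accuracy; I didn't re-check the other things, and I viewed 12 pictures, two over the limit of 10.

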